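Change the filter cassette of a bench dust extractor

ROBOT

A 6-joint arm with a two-finger parallel gripper is mounted at the origin on the work surface. World frame = base frame: x ahead of the robot, y to its left, z up, the work surface at z = 0. Lengths are in mm, angles in rad, forces in N, time in s.
With the tool pointing down it reaches from about 350 to 875 mm from the base axis. Payload 4.2 kg.
Tool frame: the origin (TCP) lies at the very end of the fingers, on their centre line; the grasp point (between the pads) lies arm.grip_depth behind it (arm.grip_depth is the distance from the TCP to the grasp point, in mm); z points along the fingers, y is the direction in which the jaws open and shut (so a half turn about z gives the same grasp; the last joint's range is limited). The gripper opens to 85 mm and grips with 20 to 120 N. Pads are 22 mm wide; open, the fingers measure 114 mm over their backs; the gripper's body (76 mm by 85 mm) begins 54 mm behind the grasp point. The pads swing forward as they close: fully open they stand 13 mm farther back than shut.
Start: joints at [1.564, 0.385, 0.008, 0, -1.194, -0.259], TCP at [164.144, 603.039, 231.312] pointing down, gripper open.
Joint ranges: [-3.14, 3.14], [-1.21, 2.06], [-1.07, 1.41], [-3.16, 2.05], [-2.99, -0.16], [-3.1, 3.1]. Speed limits (rad/s): [2.79, 2.79, 3.14, 3.14, 3.14, 3.14].

INTERFACE

Orientations are given as a unit quaternion [x, y, z, w].
In Python, from bench import arm, optics, workorder gives the robot as it stands. The module is installed in compiled form; this text tells all that it offers.
- The arm moves only by the tool play_rows, never from a script. Its arguments are lists of equal length, an entry for each row: "travel": the shift along the tool's x, y, z in m, a list of three; "rotation": the turn, a rotation vector about the tool's x, y, z in rad, a list of three; "grip": the opening, from 0 (shut) to 1 (fully open). In form: {"travel": [[x, y, z], ...], "rotation": [[rx, ry, rz], ...], "grip": [grip, ...]}. A call has 1 to 12 rows; each row shifts and turns the commanded pose from where the row before left it, along the tool's axes as they then stand; what a row does not reach is not made up. A row lasts 1/12 s, in which the tool goes at most 41.7 mm and 7.16 degrees, less where a joint would pass 70% of its speed; a pose out of reach is approached as far as the arm can. A call is refused whole if a number of a shift passes 0.0417 or a number of a turn 0.125, either way. A call with a gripper value outside its range is refused whole. The fingers move at their own pace and stop on an object; the grip force is fixed at half the most. Time passes only in rows, so rows that do not move let the fingers close. It gives the time, the measured TCP pose, the force and the opening at its end, in the units of the state.
- arm.read_state(): the state, without advancing time (a new reading comes with each control period).
- optics.get_image(name): name is "scene" or "side" or "wrist"; returns a dict with "image" (400x640x3 uint8, blue, green, red), "depth" (400x640 float32, mm along the optical axis (not along the pixel's ray), 0 where there is no reading), "camera_matrix" (3x3 intrinsics, pixels), "R" (3x3) and "t" (3): a world point X has camera coordinates R X + t; the wrist camera has in their place "hand_eye" (4x4, takes a point from camera to tool coordinates, whose origin is the TCP and whose axes are the flange's). Camera axes: x right, y down, z forward; pixel columns grow to the right and rows downward; lengths in mm; the calibration is good to about 2 mm. A picture is of the moment at which its call begins: read the wrist's pose just before it.
- workorder.job_done(): hands the job in, once; it reports no verdict.
The state is a dict: "clock": time; "joints": joint angles; "joint_vel": joint speeds; "joint_efforts": joint torques, N m; "position": TCP position; "ee_rot": TCP orientation; "contact_force": force on the tool from outside, world axes, zero at the start; "wrist_torque": the same for the moment, N m; "gripper_width": finger opening in mm.
Only numpy, scipy, OpenCV 4.12 (cv2) and the standard library are available. Lean on these libraries where they do the work, as an engineer would, in place of code of your own. Each camera call takes 0.05 s, during which the arm holds its last target. There are 200 camera calls.

TASK

The dust extractor is running: switch it off by swinging its isolator handle all the way over to the other side, then pull the spent filter cassette out of its slot and stand it in the empty steel bin. Then take the clean cassette from the wooden stand, slide it upright into the extractor's slot until it is fully home, let go, and swing the isolator handle back all the way to switch the extractor on again. Leave the wrench, the small casting and the tin where they are.

Things in the scene. Friction and masses are not known exactly. Their poses are not given: they have to be found in the camera images.
- extractor: dust extractor, bolted down. Origin on the bench under the slot's centre, z up. Grey filter housing 120 (x) x 170 (y) x 110 mm high centred on the origin, slot in its top, louvred front to its -x. Motor barrel (96 mm thick, axis 55 mm high) sticks out 130 mm from its +x side. Isolator box 90 x 90 x 60 mm high, centred at y = +140 mm.
- slot_mouth (a point): centre of the slot's mouth, level with the housing's top, 110 mm above the bench. The slot is 20 mm (extractor x) x 104 mm (extractor y), straight, 90 mm deep, closed at the bottom, with a 4 mm bevelled mouth.
- isolator_pivot (a point): pivot of the isolator handle, at the middle of the isolator box's top (x = 0, y = 140, z = 60 mm in the extractor's frame); the handle turns about the extractor's y axis.
- isolator_tip (a point): top end of the isolator handle, a bare steel bar 22 mm wide (extractor y) and 12 mm thick, reaching 80 mm from the pivot. Only plain air around it down to the top of its box, but for two cheeks 14 mm high beside it.
- isolator (a joint): handle angle (rad): 0 = OFF, leaning 0.6 from vertical toward the extractor's -x; 0.6 upright; 1.2 = ON, leaning 0.6 toward its +x. The heavy handle drops over to the nearer stop by its weight once clearly past upright, and stays there; about 1 to 1.5 N at mid handle starts it. Starts ON. OFF is below 0.12, ON above 1.08.
- used_filter: spent cassette, about 0.25 kg, at first home in the slot. Aluminium-framed panel 16 (x) x 100 (y) x 90 mm high, lower edge rounded (radius 8), on top a black grip tab 14 (x) x 44 (y) mm, from 89 to 131 mm above the underside. Origin at the centre of its underside, z up; same either way round. Home: underside 90 mm below the slot's mouth, panel top flush, only the tab stands out.
- clean_filter: clean filter cassette, same make and sizes as the spent one, at first upright in the wooden stand, its y axis along the stand's. Origin at the centre of its underside, z up.
- stand: wooden stand, fixed to the bench, 70 (x) x 140 (y) x 60 mm high, with a slot 22 x 106 mm, 50 mm deep, in the middle of its top (long way along its y); the clean cassette stands in it, 10 mm above the bench. Origin at the centre of its underside.
- bin: open-topped steel bin, fixed to the bench and empty at first, outside 90 (x) x 160 (y) x 80 mm high, walls 4 mm, floor about 4 mm. Origin at the centre of its underside. A cassette let go in it leans against a wall.
- wrench: wrench, 160 mm long, lying on the bench, bystander. Origin under its middle.
- casting: small waisted aluminium casting, radius 28 mm, 80 mm high, standing on the bench, bystander. Origin at the centre of its underside.
- tin: plain steel tin, radius 30 mm, 75 mm high, standing on the bench, bystander. Origin at the centre of its underside.
Not all that is in view belongs to the job. Leave any yellow look-alike of the clean_filter alone.

How it is judged (in metres and radians):
On the way, in this order (a step that is already met when the one before it is completed fails the run):
1. the isolator is switched off (value of joint isolator below 0.12 rad and distance of each of used_filter, clean_filter from where it was at the start of the episode below 0.03 m), for 0.2 s.
2. the spent cassette stands in the bin, let go (x of used_filter in the frame of bin between -0.045 and 0.045 m and y of used_filter in the frame of bin between -0.08 and 0.08 m and z of used_filter in the frame of bin between -0.01 and 0.03 m and contact force between the fingers and used_filter below 0.2 N and value of joint isolator below 0.12 rad), for 0.2 s.
3. the clean cassette is fully home in the slot and let go, the isolator still off (horizontal distance between clean_filter and slot_mouth below 0.006 m and z of clean_filter in the frame of slot_mouth below -0.085 m and angle between the z axis of clean_filter and the z axis of extractor, either way round below 0.08 rad and contact force between the fingers and clean_filter below 0.2 N and value of joint isolator below 0.12 rad), for 0.2 s.
4. the isolator is switched on again (horizontal distance between clean_filter and slot_mouth below 0.006 m and z of clean_filter in the frame of slot_mouth below -0.085 m and angle between the z axis of clean_filter and the z axis of extractor, either way round below 0.08 rad and value of joint isolator above 1.08 rad), for 0.2 s.
At the end, for the whole second after the job is handed in: The clean cassette is in the extractor's slot, upright, within 6 mm of its centre and within 5 mm of its full 90 mm depth; the spent cassette is inside the bin with its foot within about 25 mm of the floor, at rest; the isolator is ON (above 1.08 rad); all is let go (all of step 4 and x of used_filter in the frame of bin between -0.045 and 0.045 m and y of used_filter in the frame of bin between -0.08 and 0.08 m and z of used_filter in the frame of bin between -0.01 and 0.03 m and linear speed of each of clean_filter, used_filter below 0.02 m/s); the robot touches nothing.
It fails at once if a cassette is moved while the extractor is on (other than with the clean one home) (value of joint isolator above 0.6 rad and distance of any of used_filter, clean_filter from where it was at the start of the episode above 0.04 m and not (horizontal distance between clean_filter and slot_mouth below 0.006 m and z of clean_filter in the frame of slot_mouth below -0.085 m and angle between the z axis of clean_filter and the z axis of extractor, either way round below 0.08 rad)).
It fails at once if the wrench, casting or tin is moved more than 30 mm (distance of any of wrench, casting, tin from where it was at the start of the episode above 0.03 m).
It also fails if it takes over 72 s, if anything falls off the work surface, if the arm or the gripper's body presses on something with over 40 N, if the wrist force passes 120 N, or if a joint passes its speed limit or range.

## Working session

There is one attempt and no reset: what is moved stays moved. The work goes in short steps, Python scripts to look and compute and a tool call to move; the robot and the scene stay as the last step left them, time stands still between calls to the robot, and variables do not carry over. Pictures are saved under pics/ and viewed, about 8 in all and at most 12, crops included, and the job is handed in when it is done.

Besides the shell and the picture viewer there is one more tool, called after "Call:" as name(argument=value, ...) on one line, values as JSON. play_rows: Moves the arm, as the interface text tells. Its arguments: {"type":"object","properties":{"travel":{"type":"array","items":{"type":"array","items":{"type":"number"}}},"rotation":{"type":"array","items":{"type":"array","items":{"type":"number"}}},"grip":{"type":"array","items":{"type":"number"}}},"required":["travel","rotation","grip"]}

```bash
mkdir -p pics
python3 - <<'E'
from bench import arm, optics
import cv2,numpy as np,pickle
print(arm.read_state(), arm.grip_depth)
for n in ("scene","side","wrist"):
    d=optics.get_image(n); pickle.dump(d,open(n+".pkl","wb")); cv2.imwrite(f"pics/{n}0.png",d["image"])
    print(n,d["camera_matrix"],d.get("R"),d.get("t"),d.get("hand_eye"),(d["depth"]>0).mean())
E
```

```text
{'clock': 0.0, 'joints': array([ 1.56363472e+00,  3.85532662e-01,  6.66160531e-03, -5.47965469e-04,
       -1.19399449e+00, -2.58598577e-01]), 'joint_vel': array([-6.24126552e-04, -9.85578364e-05,  4.48889570e-04,  6.08481843e-04,
       -2.10231170e-04, -8.11775366e-04]), 'joint_efforts': array([-2.49524428e-04, -3.92289662e+01,  1.88400346e+01,  4.18611869e+00,
       -4.58105715e-03, -1.13521079e-05]), 'position': array([163.96741132, 602.51213483, 230.24274001]), 'ee_rot': array([ 9.91170465e-01, -1.32589497e-01, -1.22920303e-04,  1.05837558e-03]), 'contact_force': array([ 0.48970323, -0.12778027, -0.46553054]), 'wrist_torque': array([-0.00853144, -0.02706629,  0.03311168]), 'gripper_width': 85.15726141987093} 18.700000000000003
scene [[385.82881282   0.         323.36962952]
 [  0.         385.82881282 198.93714844]
 [  0.           0.           1.        ]] [[-0.08524687  0.9961672   0.01959268]
 [ 0.55849014  0.06405887 -0.82703399]
 [-0.82511923 -0.05955975 -0.56181038]] [  63.70723244 -211.08775531 1522.1886056 ] None 0.9960390625
side [[362.094707     0.         323.68947098]
 [  0.         362.094707   200.73632708]
 [  0.           0.           1.        ]] [[ 8.82141153e-01 -4.70984694e-01 -6.35418503e-04]
 [-3.16621245e-01 -5.92022866e-01 -7.41120715e-01]
 [ 3.48680331e-01  6.53974269e-01 -6.71371494e-01]] [-499.27221798  233.6578149   803.37717338] None 0.9961796875
wrist [[310.52258053   0.         324.04371094]
 [  0.         310.52258053 203.96576306]
 [  0.           0.           1.        ]] None None [[ 7.62546365e-05 -9.50343662e-01 -3.11202374e-01  7.85308630e+01]
 [ 9.99999986e-01  1.18930884e-04 -1.18156478e-04  1.33348826e+00]
 [ 1.49300833e-04 -3.11202361e-01  9.50343658e-01 -1.42451170e+02]
 [ 0.00000000e+00  0.00000000e+00  0.00000000e+00  1.00000000e+00]] 0.9958828125
```

View pics/scene0.png

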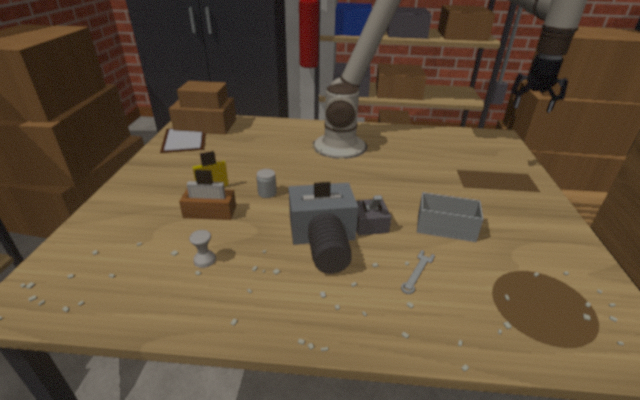

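View pics/side0.png

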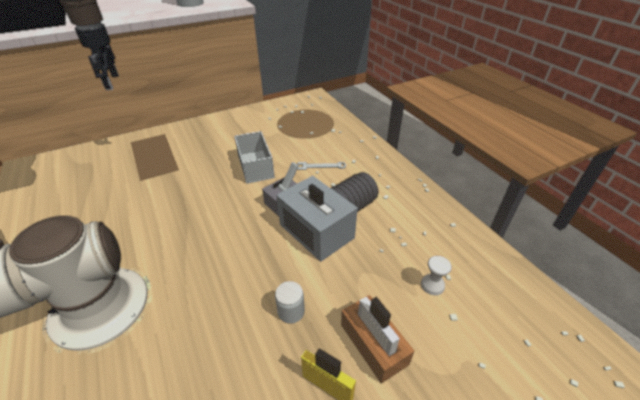

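Scene view: extractor at (322,212) with the spent tab at (322,190) and the handle at (378,203). The bin is at (450,217). The wooden stand at (208,205) holds the white/grey clean cassette, tab at (204,177). Also: tin (266,183), casting (203,248), wrench (418,272).
Candidates for the clean cassette: the white panel with black tab in the wooden stand (204,177), and the yellow look-alike behind it (208,158). By the description I choose the white one in the stand. Black tabs could also be confused with the extractor tab (322,190), which is the spent one.

```bash
cat > h.py <<'E'
import numpy as np,cv2,pickle
def cloud(d,R=None,t=None):
    K=d["camera_matrix"];z=d["depth"].astype(float)
    v,u=np.mgrid[:400,:640]
    P=np.stack([(u-K[0,2])/K[0,0]*z,(v-K[1,2])/K[1,1]*z,z],-1)
    if R is None: R,t=d["R"],d["t"]
    W=(P-t)@R
    W[z==0]=np.nan
    return W
def rect(W,m):
    p=W[m][:,:2].astype(np.float32); return cv2.minAreaRect(p),len(p)
E
python3 - <<'E'
from h import *
C={n:pickle.load(open(n+".pkl","rb")) for n in("scene","side")}
S=8 
for n,d in C.items():
    W=cloud(d); X,Y,Z=W[...,0],W[...,1],W[...,2]; hsv=cv2.cvtColor(d["image"],cv2.COLOR_BGR2HSV)
    ok=(X>250)&(X<1000)&(abs(Y)<600)
    print(n,"bench z",np.nanmedian(Z[ok&(abs(Z)<15)]))
    for name,lo,hi in(("bench",-5,5),("z55-66",55,66),("z72-84",72,84),("z105-115",105,115),("z115-160",118,160)):
        if name=="bench":continue
        m=(ok&(Z>lo)&(Z<hi)).astype(np.uint8)
        k,l,s,c=cv2.connectedComponentsWithStats(m)
        for i in range(1,k):
            if s[i,4]<15: continue
            r,_=rect(W,l==i)
            print(name,"px",c[i].round(),s[i,4],"xy",np.round(r[0],1),"size",np.round(r[1],1),"ang",round(r[2],1),"zmed",np.nanmedian(Z[l==i]).round(1),"zmax",np.nanmax(Z[l==i]).round(1),"bgr",d["image"][l==i].mean(0).round())
c=C["scene"]["image"][130:290,160:500]; c2=C["side"]["image"][120:400,220:480]
cv2.imwrite("pics/crop.png",np.vstack([cv2.resize(c,(680,320)),cv2.resize(c2[:130],(680,280))])[:600])
E
```

```text
scene bench z 0.7773915288186948
z55-66 px [219. 172.] 48 xy [ 356.9 -364.2] size [ 8.3 45. ] ang 25.5 zmed 60.4 zmax 65.9 bgr [ 15.  82. 101.]
z55-66 px [267. 181.] 57 xy [ 388.9 -208. ] size [25.  55.6] ang 11.9 zmed 61.3 zmax 65.9 bgr [86. 92. 94.]
z55-66 px [207. 198.] 522 xy [ 489.7 -358.5] size [ 74.1 142.3] ang 2.8 zmed 61.0 zmax 65.9 bgr [ 55.  80. 108.]
z55-66 px [452. 203.] 199 xy [448.4 343. ] size [159.1  53.9] ang 61.5 zmed 60.5 zmax 66.0 bgr [86. 89. 90.]
z55-66 px [372. 211.] 471 xy [498.2 111.8] size [91.2 90.2] ang 12.4 zmed 61.0 zmax 65.6 bgr [66. 68. 74.]
z55-66 px [451. 220.] 215 xy [529.3 320.1] size [159.2   8. ] ang 80.7 zmed 60.6 zmax 66.0 bgr [88. 92. 92.]
z55-66 px [350. 222.] 49 xy [571.8  51.4] size [ 7.2 37.8] ang 16.7 zmed 60.7 zmax 65.9 bgr [66. 67. 66.]
z55-66 px [300. 226.] 57 xy [601.2 -73.8] size [42.1 12.1] ang 89.6 zmed 60.9 zmax 65.8 bgr [65. 66. 67.]
z55-66 px [311. 246.] 22 xy [676.4 -37.9] size [45.4  2.9] ang 14.4 zmed 60.6 zmax 65.6 bgr [46. 55. 63.]
z55-66 px [202. 245.] 25 xy [ 702.8 -297.5] size [ 6.8 30.4] ang 25.6 zmed 61.7 zmax 65.1 bg
[... 4446 characters left out ...]
x 114.5 bgr [147. 146. 141.]
z105-115 px [378. 319.] 63 xy [ 482.2 -361.8] size [11.9 43.9] ang 18.4 zmed 109.6 zmax 114.8 bgr [48. 55. 62.]
z105-115 px [328. 367.] 70 xy [ 359.6 -396.4] size [10.4 43.5] ang 44.1 zmed 110.3 zmax 115.0 bgr [36. 47. 54.]
z115-160 px [293. 165.] 41 xy [535.6 118.3] size [14.  22.8] ang 3.8 zmed 124.8 zmax 131.0 bgr [138. 147. 149.]
z115-160 px [315. 193.] 225 xy [529.  -25.9] size [16.3 45.9] ang 15.3 zmed 141.2 zmax 153.4 bgr [53. 57. 59.]
z115-160 px [380. 310.] 314 xy [ 488.1 -359.8] size [14.5 44.1] ang 2.5 zmed 139.6 zmax 143.6 bgr [50. 60. 68.]
z115-160 px [327. 359.] 305 xy [ 363.5 -391.8] size [15.2 44.2] ang 28.2 zmed 130.4 zmax 134.1 bgr [47. 57. 65.]
```

View pics/crop.png

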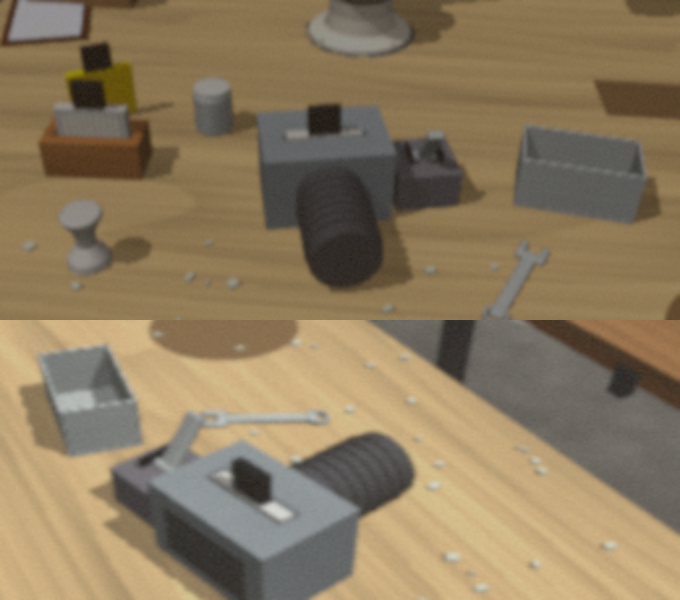

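Call:
play_rows(travel=[[0, 0, 0], [0, 0, 0], [0, 0, 0], [0, 0, 0], [0, 0, 0], [0, 0, 0], [0, 0, 0], [0, 0, 0], [0, 0, 0]], rotation=[[0, 0, 0.12], [0, 0, 0.12], [0, 0, 0.12], [0, 0, 0.12], [0, 0, 0.12], [0, 0, 0.12], [0, 0, 0.12], [0, 0, 0.12], [0, 0, 0.12]], grip=[0, 0, 0, 0, 0, 0, 0, 0, 0])

```text
clock: 0.9
position: [164.1, 602.8, 230.8]
ee_rot: [0.78, -0.626, 0.0, 0.0]
contact_force: [0.2, 0.4, 0.7]
gripper_width: -0.1
```

```bash
cat > go.py <<'E'
# usage: go.py [ext|stand|bin] x y z -> delta in tool axes (mm) from measured pose, yaw error
import sys,numpy as np
from scipy.spatial.transform import Rotation as Ro
from bench import arm
F={"ext":(529.2,-25.6,12.9),"stand":(489,-358.6,2.7),"bin":(485.7,326.2,-8.9),"w":(0,0,0)}
def show(f,p):
    x0,y0,a=F[f]; c,s=np.cos(np.radians(a)),np.sin(np.radians(a))
    st=arm.read_state(); R=Ro.from_quat(st["ee_rot"]).as_matrix()
    P=np.array([x0+c*p[0]-s*p[1],y0+s*p[0]+c*p[1],p[2]])
    d=P-st["position"]; e=st["position"]-[x0,y0,0]
    print("t",round(st["clock"],2),"pos",st["position"].round(1),"in",f,np.round([c*e[0]+s*e[1],-s*e[0]+c*e[1],e[2]],1),"J",st["joints"].round(2),"F",st["contact_force"].round(1),"w",round(st["gripper_width"],1))
    yaw=np.degrees(np.arctan2(R[1,0],R[0,0])); print("target",P.round(1),"tool delta",(R.T@d).round(1),"yaw",yaw.round(2),"rz need(rad)",round(np.radians(yaw-(a-90)),3),"tilt",(R[:2,2]).round(4))
if __name__=="__main__": show(sys.argv[1],[float(v) for v in sys.argv[2:5]])
E
python3 go.py ext 85 140 180
```

```text
t 0.9 pos [164.1 602.8 230.8] in ext [-215.6  694.   230.8] J [ 1.56  0.39  0.01 -0.   -1.19 -1.34] F [0.2 0.4 0.7] w -0.1
target [580.8 129.8 180. ] tool delta [ 552.1 -304.    51.2] yaw -77.45 rz need(rad) -0.006 tilt [-0.0002 -0.0009]
```

Crop: the white/metal panel with black tab sits in the wooden stand at (92,110), and the yellow one behind it at (100,85) is the look-alike. The handle leans away from the robot (ON).

Call:
play_rows(travel=[[0.0345, -0.019, 0], [0.0345, -0.019, 0], [0.0345, -0.019, 0], [0.0345, -0.019, 0], [0.0345, -0.019, 0], [0.0345, -0.019, 0], [0.0345, -0.019, 0], [0.0345, -0.019, 0]], rotation=[[0, 0, 0], [0, 0, 0], [0, 0, 0], [0, 0, 0], [0, 0, 0], [0, 0, 0], [0, 0, 0], [0, 0, 0]], grip=[0, 0, 0, 0, 0, 0, 0, 0])

```text
clock: 1.57
position: [374.6, 366.2, 231.3]
ee_rot: [0.782, -0.623, -0.0, 0.0]
contact_force: [0.8, 1.8, -0.2]
gripper_width: 0.1
```

Call:
play_rows(travel=[[0.0345, -0.019, 0.006], [0.0345, -0.019, 0.006], [0.0345, -0.019, 0.006], [0.0345, -0.019, 0.006], [0.0345, -0.019, 0.006], [0.0345, -0.019, 0.006], [0.0345, -0.019, 0.006], [0.0345, -0.019, 0.006], [0, 0, 0]], rotation=[[0, 0, 0], [0, 0, 0], [0, 0, 0], [0, 0, 0], [0, 0, 0], [0, 0, 0], [0, 0, 0], [0, 0, 0], [0, 0, 0]], grip=[0, 0, 0, 0, 0, 0, 0, 0, 0])

```text
clock: 2.32
position: [586.1, 127.8, 181.0]
ee_rot: [0.78, -0.626, -0.0, 0.002]
contact_force: [0.8, 1.4, 0.3]
gripper_width: -0.2
```

```bash
python3 go.py ext 85 140 100
```

```text
t 2.32 pos [586.1 127.8 181. ] in ext [ 89.7 136.8 181. ] J [ 0.48  0.38 -0.13  0.   -1.06 -0.27] F [0.8 1.4 0.3] w -0.2
target [580.8 129.8 100. ] tool delta [-3.2  4.5 81. ] yaw -77.49 rz need(rad) -0.007 tilt [-0.0024 -0.0021]
```

Call:
play_rows(travel=[[-0.001, 0, 0.027], [-0.001, 0, 0.027], [-0.001, 0, 0.027], [0, 0, 0]], rotation=[[0, 0, 0], [0, 0, 0], [0, 0, 0], [0, 0, 0]], grip=[0, 0, 0, 0])

```text
clock: 2.65
position: [578.9, 134.2, 96.5]
ee_rot: [0.781, -0.624, -0.003, 0.005]
contact_force: [-0.4, -0.6, -0.4]
gripper_width: 0.1
```

Call:
play_rows(travel=[[0, 0.008, 0], [0, 0.008, 0], [0, 0.008, 0], [0, 0.008, 0], [0, 0.008, 0], [0, 0.008, 0], [0, 0.008, 0], [0, 0.008, 0], [0, 0.008, 0], [0, 0.008, 0], [0, 0.008, 0], [0, 0, 0]], rotation=[[0, 0, 0], [0, 0, 0], [0, 0, 0], [0, 0, 0], [0, 0, 0], [0, 0, 0], [0, 0, 0], [0, 0, 0], [0, 0, 0], [0, 0, 0], [0, 0, 0], [0, 0, 0]], grip=[0, 0, 0, 0, 0, 0, 0, 0, 0, 0, 0, 0])

```text
clock: 3.65
position: [495.1, 115.4, 102.1]
ee_rot: [0.782, -0.623, -0.001, 0.001]
contact_force: [0.1, 0.0, 0.7]
gripper_width: -0.2
```

```bash
python3 go.py ext 0 140 100
cat > chk.py <<'E'
# handle angle from tip, in ext frame, from both fixed cameras
from h import *; from bench import optics
import sys
a=np.radians(12.9);c,s=np.cos(a),np.sin(a)
tag=sys.argv[1]
for n in("scene","side"):
    d=optics.get_image(n);pickle.dump(d,open(f"{n}_{tag}.pkl","wb"));cv2.imwrite(f"pics/{n}_{tag}.png",d["image"])
    W=cloud(d);dx,dy=W[...,0]-529.2,W[...,1]+25.6
    ex,ey,z=c*dx+s*dy,-s*dx+c*dy,W[...,2]
    m=(abs(ey-140)<16)&(abs(ex)<65)&(z>95)&(z<150)
    print(n,m.sum(),"handle x,y,z med",[np.nanmedian(v[m]).round(1) for v in(ex,ey,z)],"xrange",ex[m].min().round(),ex[m].max().round(),"zmax",z[m].max().round() ) if m.sum() else print(n,"none")
E
python3 chk.py a
```

```text
t 3.65 pos [495.1 115.4 102.1] in ext [ -1.7 145.  102.1] J [ 0.55  0.33 -0.45 -0.   -0.8  -0.32] F [0.1 0.  0.7] w -0.2
target [497.9 110.9 100. ] tool delta [ 5.  -1.7  2.1] yaw -77.12 rz need(rad) -0.0 tilt [-0.002  -0.0006]
scene 171 handle x,y,z med [np.float64(-0.1), np.float64(136.6), np.float64(120.1)] xrange -45.0 28.0 zmax 150.0
side 210 handle x,y,z med [np.float64(-11.3), np.float64(134.3), np.float64(124.8)] xrange -49.0 27.0 zmax 150.0
```

Call:
play_rows(travel=[[0, -0.02, 0], [0, 0, -0.033], [0, 0, -0.033], [0, 0, -0.033], [0.036, 0.004, 0], [0.036, 0.004, 0], [0.036, 0.005, 0], [0.036, 0.005, 0], [0, 0, 0], [0, 0, 0]], rotation=[[0, 0, 0], [0, 0, 0], [0, 0, 0], [0, 0, 0], [0, 0, 0], [0, 0, 0], [0, 0, 0], [0, 0, 0], [0, 0, 0], [0, 0, 0]], grip=[0, 0, 0, 0, 0.6, 0.6, 0.6, 0.6, 0.6, 0.6])

```text
clock: 4.58
position: [531.6, -25.6, 201.1]
ee_rot: [0.781, -0.625, -0.0, 0.0]
contact_force: [-0.4, -0.7, 0.2]
gripper_width: 51.2
```

```bash
python3 go.py ext 0 0 120; python3 chk.py b;python3 - <<'E'
from h import *;from bench import optics,arm
from scipy.spatial.transform import Rotation as Ro
st=arm.read_state();d=optics.get_image("wrist");cv2.imwrite("pics/w1.png",d["image"])
H=d["hand_eye"];R=Ro.from_quat(st["ee_rot"]).as_matrix()
M=R@H[:3,:3];t=R@H[:3,3]+st["position"]
W=cloud(d,M.T,-M.T@t)
Z=W[...,2]
X,Y=W[...,0],W[...,1]
m=(Z>120)&(Z<160)&(abs(X-529)<40)&(abs(Y+26)<40)
print(rect(W,m),np.nanmedian(Z[m]), np.nanmax(Z[m]));m&=Z>147;print(rect(W,m))
m=(Z>106)&(Z<114)&(abs(X-529)<130)&(abs(Y+26)<130);print(rect(W,m))
E
```

```text
t 4.58 pos [531.6 -25.6 201.1] in ext [  2.3  -0.5 201.1] J [ 0.26  0.25 -0.27  0.   -1.05 -0.04] F [-0.4 -0.7  0.2] w 51.2
target [529.2 -25.6 120. ] tool delta [-0.5  2.3 81.1] yaw -77.32 rz need(rad) -0.004 tilt [-0.0002 -0.0001]
scene 126 handle x,y,z med [np.float64(-29.9), np.float64(139.0), np.float64(111.6)] xrange -44.0 -15.0 zmax 131.0
side 72 handle x,y,z med [np.float64(-40.0), np.float64(130.2), np.float64(119.0)] xrange -50.0 -18.0 zmax 129.0
(((526.9765014648438, -26.79051971435547), (13.916534423828125, 43.68612289428711), 13.12997055053711), 1464) 150.4601432855487 152.82611125750483
(((526.9070434570312, -26.797523498535156), (13.914894104003906, 43.62455368041992), 12.928152084350586), 1270)
(((520.5061645507812, 0.8503875732421875), (120.59831237792969, 225.4901123046875), 13.270669937133789), 27425)
```

Call:
play_rows(travel=[[0, 0.003, 0.025], [0, 0, 0.025], [0, 0, 0.02], [0, 0, 0.011], [0, 0, 0], [0, 0, 0], [0, 0, 0], [0, 0, 0], [0, 0, 0], [0, 0, 0], [0, 0, 0], [0, 0, 0]], rotation=[[0, 0, 0], [0, 0, 0], [0, 0, 0], [0, 0, 0], [0, 0, 0], [0, 0, 0], [0, 0, 0], [0, 0, 0], [0, 0, 0], [0, 0, 0], [0, 0, 0], [0, 0, 0]], grip=[0.6, 0.6, 0.6, 0.6, 0.6, 0, 0, 0, 0, 0, 0, 0])

```text
clock: 5.73
position: [529.2, -24.2, 121.7]
ee_rot: [0.782, -0.623, 0.001, -0.001]
contact_force: [-0.2, 1.9, 5.9]
gripper_width: 13.2
```

```bash
python3 go.py ext 0 0 260
```

```text
t 5.73 pos [529.2 -24.2 121.7] in ext [  0.3   1.4 121.7] J [ 0.26  0.33 -0.38  0.   -0.86 -0.04] F [-0.2  1.9  5.9] w 13.2
target [529.2 -25.6 260. ] tool delta [   1.4   -0.  -138.3] yaw -77.08 rz need(rad) 0.0 tilt [0.0027 0.0006]
```

Call:
play_rows(travel=[[0, 0, -0.008], [0, 0, -0.012], [0, 0, -0.012], [0, 0, -0.012], [0, 0, -0.012], [0, 0, -0.012], [0, 0, -0.014], [0, 0, -0.014], [0, 0, -0.014], [0, 0, -0.014], [0, 0, -0.014], [0, 0, -0.01]], rotation=[[0, 0, 0], [0, 0, 0], [0, 0, 0], [0, 0, 0], [0, 0, 0], [0, 0, 0], [0, 0, 0], [0, 0, 0], [0, 0, 0], [0, 0, 0], [0, 0, 0], [0, 0, 0]], grip=[0, 0, 0, 0, 0, 0, 0, 0, 0, 0, 0, 0])

```text
clock: 6.73
position: [527.9, -24.7, 269.1]
ee_rot: [0.782, -0.623, -0.0, -0.0]
contact_force: [-0.1, -0.6, -3.8]
gripper_width: 13.1
```

```bash
python3 go.py bin 0 0 270
```

```text
t 6.73 pos [527.9 -24.7 269.1] in bin [  96.  -340.2  269.1] J [ 0.26  0.19 -0.16 -0.   -1.21 -0.04] F [-0.1 -0.6 -3.8] w 13.1
target [485.7 326.2 270. ] tool delta [-351.5  -36.9   -0.8] yaw -77.14 rz need(rad) 0.38 tilt [-0.0003  0.0002]
```

Call:
play_rows(travel=[[0, 0, 0], [0, 0, 0], [0, 0, 0], [0, 0, 0]], rotation=[[0, 0, 0.095], [0, 0, 0.095], [0, 0, 0.095], [0, 0, 0.095]], grip=[0, 0, 0, 0])

```text
clock: 7.07
position: [527.6, -24.6, 267.7]
ee_rot: [-0.648, 0.761, 0.001, -0.001]
contact_force: [-0.2, 0.5, -3.0]
gripper_width: 13.3
```

Call:
play_rows(travel=[[-0.0378, 0.0082, 0], [-0.0378, 0.0082, 0], [-0.0378, 0.0082, 0], [-0.0378, 0.0082, 0], [-0.0378, 0.0082, 0], [-0.0378, 0.0082, 0], [-0.0378, 0.0082, 0], [-0.0378, 0.0082, 0], [-0.0378, 0.0082, 0], [0, 0, 0], [0, 0, 0]], rotation=[[0, 0, 0], [0, 0, 0], [0, 0, 0], [0, 0, 0], [0, 0, 0], [0, 0, 0], [0, 0, 0], [0, 0, 0], [0, 0, 0], [0, 0, 0], [0, 0, 0]], grip=[0, 0, 0, 0, 0, 0, 0, 0, 0, 0, 0])

```text
clock: 7.98
position: [507.0, 324.6, 266.7]
ee_rot: [-0.651, 0.759, 0.0, -0.002]
contact_force: [-0.5, -1.0, -2.8]
gripper_width: 13.4
```

```bash
python3 go.py bin 22 0 109
python3 - <<'E'
from h import *;from bench import optics
for n in("scene","side"):
    d=optics.get_image(n);cv2.imwrite(f"pics/{n}_c.png",d["image"])
    W=cloud(d);m=(abs(W[...,0]-500)<80)&(abs(W[...,1]-326)<70)&(W[...,2]>155)&(W[...,2]<250)
    print(n,rect(W,m),np.nanmin(W[...,2][m]))
s=cv2.imread("pics/scene_c.png")[60:260,380:540];t=cv2.imread("pics/side_c.png")[40:240,180:340]
cv2.imwrite("pics/c.png",cv2.resize(np.hstack([s,t]),None,fx=2.4,fy=2.4))
E
```

```text
t 7.98 pos [507.  324.6 266.7] in bin [ 21.2   1.7 266.7] J [ 0.84  0.33  0.01 -0.   -1.26 -0.99] F [-0.5 -1.  -2.8] w 13.4
target [507.4 322.8 109. ] tool delta [  1.4  -1.1 157.7] yaw -98.73 rz need(rad) 0.003 tilt [-0.0026 -0.0019]
scene (((513.1720581054688, 320.903564453125), (101.55189514160156, 20.35065460205078), 74.41258239746094), 1229) 167.63780627612732
side (((504.4657897949219, 318.63653564453125), (103.2593994140625, 16.434070587158203), 84.3474349975586), 248) 169.93607386602656
```

View pics/c.png

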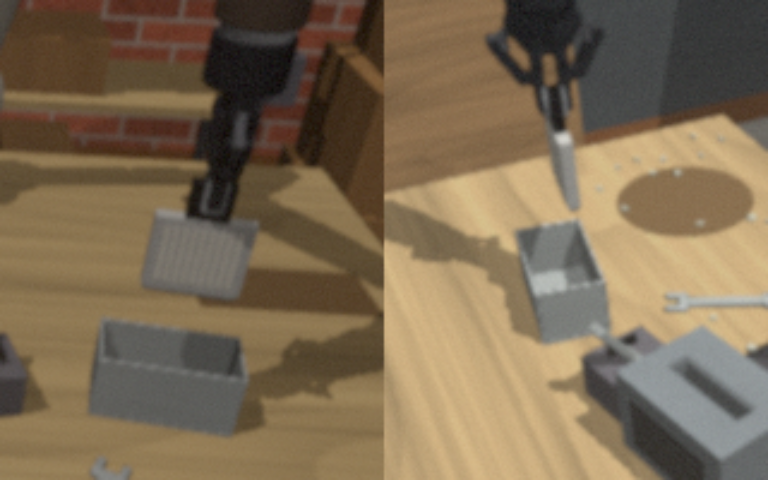

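The spent cassette hangs upright above the bin (left half, (200,255)), the extractor slot is empty (right half, (705,385)), and the handle is OFF. Next I lower it and let go.

Call:
play_rows(travel=[[0.001, -0.001, 0.0195], [0, 0, 0.0195], [0, 0, 0.0195], [0, 0, 0.0195], [0, 0, 0.0195], [0, 0, 0.0195], [0, 0, 0.0195], [0, 0, 0.0195], [0, 0, 0], [0, 0, 0], [0, 0, 0]], rotation=[[0, 0, 0], [0, 0, 0], [0, 0, 0], [0, 0, 0], [0, 0, 0], [0, 0, 0], [0, 0, 0], [0, 0, 0], [0, 0, 0], [0, 0, 0], [0, 0, 0]], grip=[0, 0, 0, 0, 0, 0, 0, 0, 0, 0.5, 0.5])

```text
clock: 9.0
position: [510.3, 322.0, 114.5]
ee_rot: [-0.65, 0.76, -0.0, 0.002]
contact_force: [-0.1, -0.1, 1.4]
gripper_width: 36.3
```

Call:
play_rows(travel=[[0, 0, 0], [0, 0, 0], [0, 0, 0], [0, 0, -0.02], [0, 0, -0.03], [0, 0, -0.04], [0, 0, -0.04], [0, 0, 0], [0, 0, 0], [0, 0, 0]], rotation=[[0, 0, 0], [0, 0, 0], [0, 0, 0], [0, 0, 0], [0, 0, 0], [0, 0, 0], [0, 0, 0], [0, 0, 0], [0, 0, 0], [0, 0, 0]], grip=[0.7, 0.7, 0.7, 0.7, 0.7, 0.7, 0.7, 0.7, 0.7, 0.7])

```text
clock: 9.83
position: [508.4, 321.8, 242.7]
ee_rot: [-0.65, 0.76, 0.0, 0.0]
contact_force: [0.1, 0.1, -0.8]
gripper_width: 59.8
```

```bash
python3 go.py stand 0 0 230
python3 - <<'E'
from h import *;from bench import optics
for n in("scene","side"):
    d=optics.get_image(n);cv2.imwrite(f"pics/{n}_d.png",d["image"])
    W=cloud(d);a=np.radians(-8.9);dx,dy=W[...,0]-485.7,W[...,1]-326.2
    bx,by,z=np.cos(a)*dx+np.sin(a)*dy,-np.sin(a)*dx+np.cos(a)*dy,W[...,2]
    m=(abs(bx)<80)&(abs(by)<75)&(z>87)&(z<150)
    print(n,m.sum(),[np.percentile(v[m],[2,50,98]).round(1) for v in(bx,by,z)])
s=cv2.imread("pics/scene_d.png")[160:260,380:520];t=cv2.imread("pics/side_d.png")[100:200,200:340]
cv2.imwrite("pics/d.png",cv2.resize(np.hstack([s,t]),None,fx=2.8,fy=2.8))
E
```

```text
t 9.83 pos [508.4 321.8 242.7] in stand [ 51.4 678.7 242.7] J [ 0.83  0.34 -0.03 -0.   -1.2  -0.99] F [ 0.1  0.1 -0.8] w 59.8
target [ 489.  -358.6  230. ] tool delta [675.2 -86.   12. ] yaw -98.89 rz need(rad) -0.202 tilt [0.0001 0.001 ]
scene 432 [array([27. , 41.7, 47.2]), array([-54. ,  -7.8,  39.8]), array([ 87.8, 104.6, 135.4])]
side 173 [array([26.6, 34.5, 45.4]), array([-57.4, -25.9,  33.3]), array([ 88.8, 108. , 135.3])]
```

View pics/d.png

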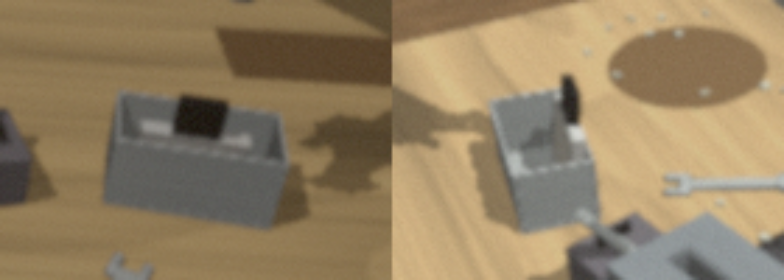

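The spent cassette stands in the bin, leaning on the +x wall, tab top z≈135 (so the foot is on the floor).

Call:
play_rows(travel=[[0, 0, 0], [0, 0, 0], [0.04, 0.003, 0], [0.04, 0.003, 0], [0.04, 0.003, 0], [0.04, 0.003, 0], [0.04, 0.003, 0], [0.04, 0.003, 0], [0.04, 0.003, 0], [0.04, 0.003, 0]], rotation=[[0, 0, -0.101], [0, 0, -0.101], [0, 0, 0], [0, 0, 0], [0, 0, 0], [0, 0, 0], [0, 0, 0], [0, 0, 0], [0, 0, 0], [0, 0, 0]], grip=[0.6, 0.6, 0.6, 0.6, 0.6, 0.6, 0.6, 0.6, 0.6, 0.6])

```text
clock: 10.77
position: [498.8, -0.9, 241.1]
ee_rot: [0.724, -0.69, -0.001, 0.001]
contact_force: [0.9, 0.3, 0.4]
gripper_width: 51.5
```

Call:
play_rows(travel=[[0.04, 0.003, 0], [0.04, 0.003, 0], [0.04, 0.003, 0], [0.04, 0.003, 0], [0.04, 0.003, 0], [0.04, 0.003, 0], [0.04, 0.003, 0.01], [0.04, 0.003, 0.01], [0.038, 0.003, 0.02], [0, 0, 0], [0, 0, 0]], rotation=[[0, 0, 0], [0, 0, 0], [0, 0, 0], [0, 0, 0], [0, 0, 0], [0, 0, 0], [0, 0, 0], [0, 0, 0], [0, 0, 0], [0, 0, 0], [0, 0, 0]], grip=[0.6, 0.6, 0.6, 0.6, 0.6, 0.6, 0.6, 0.6, 0.6, 0.6, 0.6])

```text
clock: 11.68
position: [487.8, -357.9, 199.2]
ee_rot: [0.722, -0.692, -0.003, 0.001]
contact_force: [0.4, 0.2, 0.7]
gripper_width: 51.6
```

```bash
python3 go.py stand 0 0 111
python3 - <<'E'
from h import *;from bench import optics,arm
from scipy.spatial.transform import Rotation as Ro
st=arm.read_state();d=optics.get_image("wrist");cv2.imwrite("pics/w2.png",d["image"])
H=d["hand_eye"];R=Ro.from_quat(st["ee_rot"]).as_matrix()
M=R@H[:3,:3];t=R@H[:3,3]+st["position"]
W=cloud(d,M.T,-M.T@t);X,Y,Z=W[...,0],W[...,1],W[...,2]
b=(abs(X-489)<30)&(abs(Y+359)<40)
for lo,hi in((137,146),(95,105)):
    m=b&(Z>lo)&(Z<hi);print(rect(W,m),np.nanmedian(Z[m]))
E
```

```text
t 11.68 pos [ 487.8 -357.9  199.2] in stand [ -1.2   0.8 199.2] J [-0.37  0.38 -0.09 -0.   -1.11  0.41] F [0.4 0.2 0.7] w 51.6
target [ 489.  -358.6  111. ] tool delta [ 1.1 -1.7 88.2] yaw -87.52 rz need(rad) -0.004 tilt [-0.0065  0.0028]
(((485.833984375, -359.7852783203125), (13.98210620880127, 44.13197708129883), 3.0523784160614014), 1199) 140.56686851860727
(((485.880126953125, -358.98895263671875), (15.372077941894531, 80.83221435546875), 2.9328503608703613), 485) 99.75160984625107
```

Call:
play_rows(travel=[[0, 0, 0.025], [0, 0, 0.025], [0, 0, 0.022], [0, 0, 0.015], [0, 0, 0], [0, 0, 0], [0, 0, 0], [0, 0, 0], [0, 0, 0], [0, 0, 0], [0, 0, 0], [0, 0, 0]], rotation=[[0, 0, 0], [0, 0, 0], [0, 0, 0], [0, 0, 0], [0, 0, 0], [0, 0, 0], [0, 0, 0], [0, 0, 0], [0, 0, 0], [0, 0, 0], [0, 0, 0], [0, 0, 0]], grip=[0.6, 0.6, 0.6, 0.6, 0.6, 0, 0, 0, 0, 0, 0, 0])

```text
clock: 12.73
position: [490.4, -356.8, 118.1]
ee_rot: [0.724, -0.69, 0.001, -0.0]
contact_force: [-0.7, 1.5, 6.6]
gripper_width: 12.8
```

```bash
python3 go.py stand 0 0 262
```

```text
t 12.73 pos [ 490.4 -356.8  118.1] in stand [  1.5   1.7 118.1] J [-0.36  0.45 -0.19  0.   -0.92  0.41] F [-0.7  1.5  6.6] w 12.8
target [ 489.  -358.6  262. ] tool delta [   1.9    1.2 -143.9] yaw -87.28 rz need(rad) 0.0 tilt [ 0.0025 -0.0014]
```

Call:
play_rows(travel=[[0, 0, -0.008], [0, 0, -0.013], [0, 0, -0.013], [0, 0, -0.013], [0, 0, -0.013], [0, 0, -0.013], [0, 0, -0.013], [0, 0, -0.014], [0, 0, -0.014], [0, 0, -0.014], [0, 0, -0.014], [0, 0, -0.01]], rotation=[[0, 0, 0], [0, 0, 0], [0, 0, 0], [0, 0, 0], [0, 0, 0], [0, 0, 0], [0, 0, 0], [0, 0, 0], [0, 0, 0], [0, 0, 0], [0, 0, 0], [0, 0, 0]], grip=[0, 0, 0, 0, 0, 0, 0, 0, 0, 0, 0, 0])

```text
clock: 13.73
position: [489.8, -356.6, 269.2]
ee_rot: [0.723, -0.69, 0.0, -0.0]
contact_force: [0.3, -0.6, -1.7]
gripper_width: 12.9
```

Call:
play_rows(travel=[[0, 0, 0], [0, 0, 0], [0, 0, 0]], rotation=[[0, 0, -0.06], [0, 0, -0.06], [0, 0, -0.058]], grip=[0, 0, 0])

```text
clock: 13.98
position: [489.5, -356.3, 267.8]
ee_rot: [0.783, -0.622, -0.0, -0.0]
contact_force: [-0.1, -0.5, -1.8]
gripper_width: 12.7
```

```bash
python3 go.py ext 0 0 262
```

```text
t 13.98 pos [ 489.5 -356.3  267.8] in ext [-112.6 -313.5  267.8] J [-0.36  0.33  0.02 -0.   -1.26  0.59] F [-0.1 -0.5 -1.8] w 12.7
target [529.2 -25.6 262. ] tool delta [-313.2 -113.3    6.1] yaw -76.97 rz need(rad) 0.002 tilt [-0.0001  0.0009]
```

Call:
play_rows(travel=[[-0.0348, -0.0126, 0], [-0.0348, -0.0126, 0], [-0.0348, -0.0126, 0], [-0.0348, -0.0126, 0], [-0.0348, -0.0126, 0], [-0.0348, -0.0126, 0], [-0.0348, -0.0126, 0], [-0.0348, -0.0126, 0], [-0.0348, -0.0126, 0], [0, 0, 0], [0, 0, 0], [0, 0, 0]], rotation=[[0, 0, 0], [0, 0, 0], [0, 0, 0], [0, 0, 0], [0, 0, 0], [0, 0, 0], [0, 0, 0], [0, 0, 0], [0, 0, 0], [0, 0, 0], [0, 0, 0], [0, 0, 0]], grip=[0, 0, 0, 0, 0, 0, 0, 0, 0, 0, 0, 0])

```text
clock: 14.98
position: [530.1, -25.8, 267.8]
ee_rot: [0.782, -0.623, -0.0, 0.0]
contact_force: [-0.5, -0.2, -2.1]
gripper_width: 12.6
```

```bash
python3 go.py ext 0 0 160
cat > held.py <<'E'
import sys
from h import *;from bench import optics
tag=sys.argv[1]; a=np.radians(12.9);c,s=np.cos(a),np.sin(a); ims=[]
for n in("scene","side"):
    d=optics.get_image(n);ims.append(d["image"])
    W=cloud(d);dx,dy=W[...,0]-529.2,W[...,1]+25.6
    ex,ey,z=c*dx+s*dy,-s*dx+c*dy,W[...,2]
    m=(abs(ex)<30)&(abs(ey)<65)&(z>122)&(z<235)
    e=cv2.erode(m.astype(np.uint8),np.ones((3,3)))>0
    # face plane fit: ex = p0+p1*ey+p2*z ; on the vertical face only
    print(n,m.sum(),"pct ex,ey,z",[np.percentile(v[m],[1,50,99]).round(1) for v in(ex,ey,z)])
    for lo in range(125,245,12):
        k=e&(z>lo)&(z<lo+12)
        if k.sum()>8: print("  z",lo,"ex",np.percentile(ex[k],[10,50,90]).round(1),"ey",ey[k].min().round(1),ey[k].max().round(1))
    q=(abs(ex)<58)&(abs(ey)<84)&(z>105)&(z<115);h=(abs(ex)<25)&(abs(ey)<60)&(z<100)
    if h.sum(): print("  hole ex",np.percentile(ex[h],[2,98]).round(1),"ey",np.percentile(ey[h],[2,98]).round(1))
a_,b_=ims; cv2.imwrite(f"pics/{tag}.png",cv2.resize(np.hstack([a_[100:260,250:410],b_[100:260,230:390]]),None,fx=2.5,fy=2.5))
E
python3 held.py e
```

```text
t 14.98 pos [530.1 -25.8 267.8] in ext [  0.8  -0.4 267.8] J [ 0.26  0.2  -0.16 -0.   -1.21 -0.03] F [-0.5 -0.2 -2.1] w 12.6
target [529.2 -25.6 160. ] tool delta [ -0.4   0.7 107.8] yaw -77.08 rz need(rad) 0.0 tilt [-0.0008 -0.    ]
scene 967 pct ex,ey,z [array([ 3.8,  8.4, 11.9]), array([-51.7,  -3.3,  47.3]), array([163.7, 200.7, 233.9])]
  z 161 ex [6.2 7.8 9.5] ey -47.2 40.6
  z 173 ex [ 6.3  8.4 10. ] ey -49.7 45.6
  z 185 ex [ 6.6  8.7 10.4] ey -49.7 45.1
  z 197 ex [ 6.8  8.8 10.8] ey -49.7 44.3
  z 209 ex [ 6.8  8.6 10.7] ey -49.4 43.8
  z 221 ex [ 6.9  8.7 10.7] ey -49.1 46.0
  hole ex [-19.1  23.9] ey [-57.5  55.5]
side 782 pct ex,ey,z [array([-9. , -7. ,  8.3]), array([-54.2, -15.5,  46. ]), array([164.9, 202.4, 234.1])]
  z 161 ex [-7.3 -6.5 -5.4] ey -53.3 33.4
  z 173 ex [-8.3 -7.  -2.6] ey -54.2 41.2
  z 185 ex [-8.2 -7.4 -3.9] ey -53.8 43.2
  z 197 ex [-8.3 -7.2 -2.9] ey -54.8 42.9
  z 209 ex [-8.2 -7.1 -3.4] ey -54.5 43.7
  z 221 ex [-8.2 -7.1 -0.7] ey -54.4 42.9
  hole ex [ 1.6 12. ] ey [-39.6  53.2]
```

View pics/e.png

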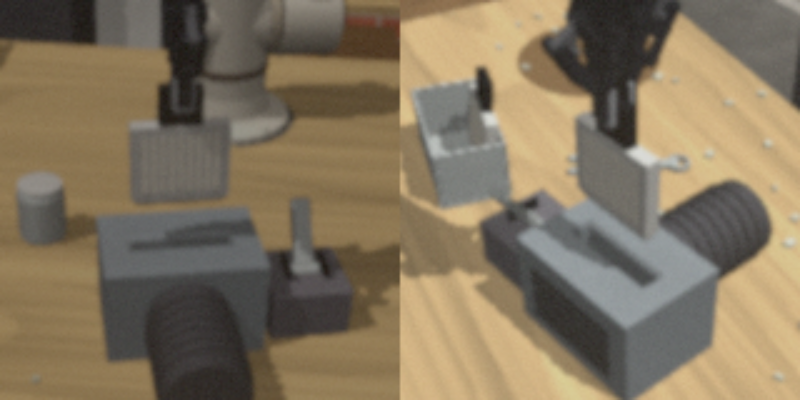

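Held cassette upright above the slot (left half (180,160)), measured centre about +0.7 mm in x and −3 mm in y from the slot. I correct this and go down slowly.

Call:
play_rows(travel=[[-0.003, 0.0007, 0.015], [0, 0, 0.015], [0, 0, 0.012], [0, 0, 0.004], [0, 0, 0.004], [0, 0, 0.004], [0, 0, 0.004], [0, 0, 0.004], [0, 0, 0]], rotation=[[0, 0, 0], [0, 0, 0], [0, 0, 0], [0, 0, 0], [0, 0, 0], [0, 0, 0], [0, 0, 0], [0, 0, 0], [0, 0, 0]], grip=[0, 0, 0, 0, 0, 0, 0, 0, 0])

```text
clock: 15.83
position: [528.7, -23.3, 205.4]
ee_rot: [0.782, -0.623, -0.0, 0.0]
contact_force: [-0.9, 0.4, -2.4]
gripper_width: 12.7
```

```bash
python3 go.py ext 0 0 125; python3 held.py f
```

```text
t 15.83 pos [528.7 -23.3 205.4] in ext [  0.    2.3 205.4] J [ 0.26  0.24 -0.27 -0.   -1.06 -0.04] F [-0.9  0.4 -2.4] w 12.7
target [529.2 -25.6 125. ] tool delta [ 2.4 -0.1 80.4] yaw -77.13 rz need(rad) -0.001 tilt [-0.001  0.   ]
scene 1205 pct ex,ey,z [array([-6.6,  7.4, 19.9]), array([-49.1,  -1.1,  49.7]), array([122.8, 170. , 232.3])]
  z 125 ex [5.7 7.5 9.5] ey -47.4 47.7
  z 137 ex [5.6 7.6 9.5] ey -47.5 47.1
  z 149 ex [6.  7.7 9.8] ey -47.4 46.6
  z 161 ex [ 6.4  7.9 10. ] ey -47.3 46.2
  z 173 ex [5.7 7.4 9.5] ey -47.0 48.3
  z 185 ex [0.4 6.4 8.8] ey -46.9 46.9
  z 197 ex [ 4.3  6.8 11.9] ey -19.5 19.4
  z 209 ex [ 5.3 10.2 19.5] ey -19.4 18.8
  z 221 ex [ 4.6  9.5 19.7] ey -19.5 18.4
  hole ex [-18.5  24.1] ey [-57.5  56.1]
side 1053 pct ex,ey,z [array([-19.1,  -7. ,  13.9]), array([-50.7, -10.4,  48.9]), array([123.4, 175. , 233.4])]
  z 125 ex [-8.5 -7.6 -2.6] ey -50.7 43.5
  z 137 ex [-8.7 -7.6 -4.4] ey -51.3 45.7
  z 149 ex [-8.7 -7.8 -4.7] ey -50.6 44.8
  z 161 ex [-8.6 -7.4 -5.5] ey -52.2 45.1
  z 173 ex [-8.2 -7.1 -4.8] ey -51.1 44.8
  z 185 ex [-7.4 -5.2  2.6] ey -51.0 46.5
  z 197 ex [-7.5 -5.9  0.4] ey -23.2 17.6
  z 209 ex [-18.2  -6.6   0.3] ey -23.4 7.7
  z 221 ex [-17.9  -3.5   6.9] ey -23.6 3.5
  hole ex [-4.4 10.9] ey [-41.4  52.3]
```

Call:
play_rows(travel=[[0, 0, 0.006], [0, 0, 0.006], [0, 0, 0.007], [0, 0, 0.007], [0, 0, 0.007], [0, 0, 0.007], [0, 0, 0.007], [0, 0, 0.007], [0, 0, 0.007], [0, 0, 0.007], [0, 0, 0.004], [0, 0, 0]], rotation=[[0, 0, 0], [0, 0, 0], [0, 0, 0], [0, 0, 0], [0, 0, 0], [0, 0, 0], [0, 0, 0], [0, 0, 0], [0, 0, 0], [0, 0, 0], [0, 0, 0], [0, 0, 0]], grip=[0, 0, 0, 0, 0, 0, 0, 0, 0, 0, 0, 0])

```text
clock: 16.93
position: [528.3, -23.3, 132.7]
ee_rot: [0.782, -0.623, -0.001, 0.001]
contact_force: [-0.0, -0.1, -2.1]
gripper_width: 12.9
```

Call:
play_rows(travel=[[0, 0, 0.002], [0, 0, 0.002], [0, 0, 0.002], [0, 0, 0]], rotation=[[0, 0, 0], [0, 0, 0], [0, 0, 0], [0, 0, 0]], grip=[0, 0, 0, 0])

```text
clock: 17.27
position: [529.4, -23.1, 128.4]
ee_rot: [0.782, -0.623, 0.0, -0.0]
contact_force: [0.4, 0.5, -0.5]
gripper_width: 12.5
```

```bash
python3 go.py ext 0 0 125; python3 held.py g | grep pct
```

```text
t 17.27 pos [529.4 -23.1 128.4] in ext [  0.8   2.4 128.4] J [ 0.26  0.33 -0.37  0.   -0.88 -0.04] F [ 0.4  0.5 -0.5] w 12.5
target [529.2 -25.6 125. ] tool delta [2.4 0.8 3.4] yaw -77.09 rz need(rad) 0.0 tilt [0.001 0.   ]
scene 341 pct ex,ey,z [array([-10.5,  13.1,  25.6]), array([-21.1,  -8.2,  21.1]), array([122.7, 154.1, 234.4])]
side 682 pct ex,ey,z [array([-28.5,  -5.3,  28.9]), array([-22.3,  -9.9,  12.9]), array([124.8, 183.2, 234.3])]
```

Weight is beginning to be borne. A few more mm down until the force rises.

Call:
play_rows(travel=[[0, 0, 0.0015], [0, 0, 0.0015], [0, 0, 0.0015], [0, 0, 0]], rotation=[[0, 0, 0], [0, 0, 0], [0, 0, 0], [0, 0, 0]], grip=[0, 0, 0, 0])

```text
clock: 17.7
position: [530.5, -22.7, 128.1]
ee_rot: [0.783, -0.622, 0.002, -0.001]
contact_force: [-6.8, 4.0, 21.3]
gripper_width: 12.9
```

Seated firmly (21 N up). Release, retreat and look.

Call:
play_rows(travel=[[0, 0, -0.002], [0, 0, 0], [0, 0, 0], [0, 0, 0], [0, 0, 0], [0, 0, -0.02], [0, 0, -0.03], [0, 0, -0.03], [0, 0, 0], [0, 0, 0]], rotation=[[0, 0, 0], [0, 0, 0], [0, 0, 0], [0, 0, 0], [0, 0, 0], [0, 0, 0], [0, 0, 0], [0, 0, 0], [0, 0, 0], [0, 0, 0]], grip=[0, 0.6, 0.6, 0.6, 0.6, 0.6, 0.6, 0.6, 0.6, 0.6])

```text
clock: 18.53
position: [530.0, -23.0, 207.0]
ee_rot: [0.782, -0.623, 0.001, -0.002]
contact_force: [0.0, 0.4, -0.5]
gripper_width: 51.1
```

```bash
python3 go.py ext -85 140 205
python3 - <<'E'
from h import *;from bench import optics,arm
from scipy.spatial.transform import Rotation as Ro
st=arm.read_state();d=optics.get_image("wrist");cv2.imwrite("pics/w3.png",d["image"])
H=d["hand_eye"];R=Ro.from_quat(st["ee_rot"]).as_matrix()
M=R@H[:3,:3];t=R@H[:3,3]+st["position"]
W=cloud(d,M.T,-M.T@t);X,Y,Z=W[...,0],W[...,1],W[...,2]
m=(abs(X-529)<40)&(abs(Y+26)<40)&(Z>145)&(Z<165)
print("tab",rect(W,m),np.percentile(Z[m],[5,50,95]))
a=np.radians(12.9);c,s=np.cos(a),np.sin(a);dx,dy=X-527.2,Y+26.8
ex,ey=c*dx+s*dy,-s*dx+c*dy
for nm,k in(("panel top",(abs(ex)<5)&(abs(ey)>26)&(abs(ey)<44)),("housing",(abs(ex)>16)&(abs(ex)<40)&(abs(ey)<50))):
    k&=(Z>60)&(Z<125);print(nm,k.sum(),np.percentile(Z[k],[5,50,95]).round(1))
E
python3 chk.py h
```

```text
t 18.53 pos [530. -23. 207.] in ext [  1.4   2.3 207. ] J [ 0.26  0.24 -0.26  0.   -1.06 -0.04] F [ 0.   0.4 -0.5] w 51.1
target [415.1  91.9 205. ] tool delta [-137.7   86.4    1.6] yaw -77.12 rz need(rad) -0.0 tilt [0.0039 0.001 ]
tab (((528.4752807617188, -25.67491912841797), (13.839273452758789, 43.33867645263672), 12.473678588867188), 1219) [148.87716813 150.56498475 151.63729498]
panel top 310 [108.5 109.7 110.9]
housing 6974 [108.7 109.8 110.8]
scene 125 handle x,y,z med [np.float64(-30.3), np.float64(138.5), np.float64(112.0)] xrange -44.0 -15.0 zmax 130.0
side 71 handle x,y,z med [np.float64(-39.6), np.float64(129.9), np.float64(120.3)] xrange -49.0 -19.0 zmax 130.0
```

View pics/w3.png

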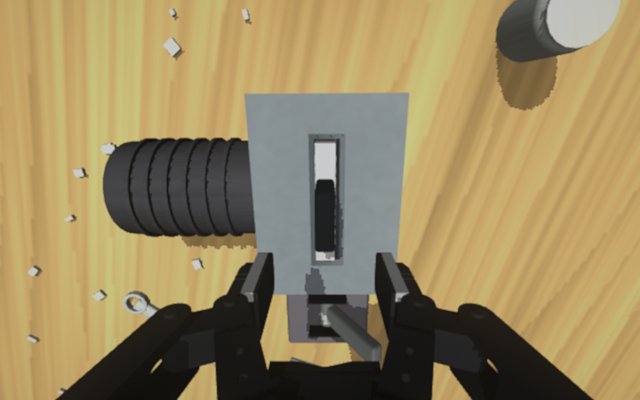

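Wrist view: the clean cassette sits flush in the slot (325,200), with panel top and housing top equal at 109.7/109.8 mm and the tab top at 150.6 mm. Handle still OFF. Now I swing it ON.

Call:
play_rows(travel=[[-0.0344, 0.0216, 0], [-0.0344, 0.0216, 0], [-0.0344, 0.0216, 0], [-0.0344, 0.0216, 0], [0, 0, 0], [0, 0, 0.03], [0, 0, 0.035], [0, 0, 0.04], [0, 0, 0], [0, 0, 0]], rotation=[[0, 0, 0], [0, 0, 0], [0, 0, 0], [0, 0, 0], [0, 0, 0], [0, 0, 0], [0, 0, 0], [0, 0, 0], [0, 0, 0], [0, 0, 0]], grip=[0, 0, 0, 0, 0, 0, 0, 0, 0, 0])

```text
clock: 19.52
position: [412.8, 90.5, 98.8]
ee_rot: [0.782, -0.623, -0.001, 0.003]
contact_force: [-0.2, -0.2, 1.4]
gripper_width: -0.2
```

Call:
play_rows(travel=[[0, -0.008, 0], [0, -0.008, 0], [0, -0.008, 0], [0, -0.008, 0], [0, -0.008, 0], [0, -0.008, 0], [0, -0.008, 0], [0, -0.008, 0], [0, -0.008, 0], [0, -0.008, 0], [0, -0.007, 0], [0, 0, 0]], rotation=[[0, 0, 0], [0, 0, 0], [0, 0, 0], [0, 0, 0], [0, 0, 0], [0, 0, 0], [0, 0, 0], [0, 0, 0], [0, 0, 0], [0, 0, 0], [0, 0, 0], [0, 0, 0]], grip=[0, 0, 0, 0, 0, 0, 0, 0, 0, 0, 0, 0])

```text
clock: 20.52
position: [500.4, 111.5, 100.2]
ee_rot: [0.782, -0.623, 0.0, -0.0]
contact_force: [0.3, 0.2, 0.0]
gripper_width: -0.0
```

```bash
python3 go.py ext 0 140 100; python3 chk.py i
```

```text
t 20.52 pos [500.4 111.5 100.2] in ext [  2.5 140.1 100.2] J [ 0.54  0.34 -0.44  0.   -0.79 -0.31] F [0.3 0.2 0. ] w -0.0
target [497.9 110.9 100. ] tool delta [0.1 2.5 0.2] yaw -77.11 rz need(rad) -0.0 tilt [0.0006 0.    ]
scene 184 handle x,y,z med [np.float64(17.6), np.float64(135.0), np.float64(123.2)] xrange -20.0 49.0 zmax 150.0
side 266 handle x,y,z med [np.float64(10.1), np.float64(131.3), np.float64(121.2)] xrange -28.0 46.0 zmax 150.0
```

Handle over to +x. Back off, rise clear, and check.

Call:
play_rows(travel=[[0, 0.015, 0], [0, 0.01, 0], [0, 0, -0.035], [0, 0, -0.04], [0, 0, -0.04], [0, 0, -0.04], [0, 0.03, 0], [0, 0.03, 0], [0, 0, 0], [0, 0, 0]], rotation=[[0, 0, 0], [0, 0, 0], [0, 0, 0], [0, 0, 0], [0, 0, 0], [0, 0, 0], [0, 0, 0], [0, 0, 0], [0, 0, 0], [0, 0, 0]], grip=[0, 0, 0, 0, 0, 0, 0, 0, 0, 0])

```text
clock: 21.45
position: [414.4, 91.5, 255.9]
ee_rot: [0.782, -0.623, 0.0, -0.001]
contact_force: [-0.1, 0.0, -0.4]
gripper_width: 0.0
```

```bash
python3 go.py ext 0 140 100; python3 chk.py j
python3 - <<'E'
from h import *
for n in("scene","side"):
    A=pickle.load(open(n+".pkl","rb"));B=pickle.load(open(n+"_j.pkl","rb"));a=np.radians(12.9);c,s=np.cos(a),np.sin(a)
    for t,d in(("start",A),("now",B)):
        W=cloud(d);dx,dy=W[...,0]-529.2,W[...,1]+25.6;ex,ey,z=c*dx+s*dy,-s*dx+c*dy,W[...,2]
        k=(abs(ey-140)<16)&(z>115)&(z<135)&(abs(ex)<70);tb=(abs(ex)<20)&(abs(ey)<30)&(z>118)&(z<160)
        ti=(abs(W[...,0]-370)<45)&(abs(W[...,1]+212)<45)&(z>70)&(z<84);ca=(abs(W[...,0]-689)<45)&(abs(W[...,1]+305)<45)&(z>72)&(z<85)
        print(n,t,"handle",np.median(ex[k]).round(1),np.median(z[k]).round(1),"tab",rect(W,tb)[0][0],np.percentile(z[tb],98).round(1),"tin",rect(W,ti)[0][0],"cast",rect(W,ca)[0][0])
        b=(abs(W[...,0]-495)<60)&(abs(W[...,1]-325)<60)&(z>90)&(z<150)
        if b.sum(): print("   bin tab top",np.percentile(z[b],98).round(1),rect(W,b)[0][0])
cv2.imwrite("pics/end.png",cv2.resize(cv2.imread("pics/scene_j.png")[130:310,160:500],None,fx=2,fy=2))
E
```

```text
t 21.45 pos [414.4  91.5 255.9] in ext [-85.8 139.8 255.9] J [ 0.6   0.01 -0.41 -0.   -1.15 -0.38] F [-0.1  0.  -0.4] w 0.0
target [497.9 110.9 100. ] tool delta [-1.00e-01 -8.56e+01  1.56e+02] yaw -77.05 rz need(rad) 0.001 tilt [0.001  0.0009]
scene 81 handle x,y,z med [np.float64(40.8), np.float64(138.4), np.float64(119.4)] xrange 22.0 49.0 zmax 129.0
side 121 handle x,y,z med [np.float64(30.2), np.float64(136.2), np.float64(112.0)] xrange 12.0 48.0 zmax 129.0
scene start handle 44.0 125.0 tab (531.1397094726562, -25.477632522583008) 152.9 tin (371.013916015625, -211.95716857910156) cast (691.3563842773438, -304.5751037597656)
scene now handle 43.6 124.9 tab (533.07080078125, -23.49234962463379) 152.9 tin (370.37060546875, -212.29916381835938) cast (689.9669189453125, -303.8937072753906)
   bin tab top 135.8 (521.2540893554688, 313.7095031738281)
side start handle 36.5 122.4 tab (529.0043334960938, -25.940261840820312) 152.7 tin (369.99993896484375, -213.09323120117188) cast (687.5357055664062, -306.7242736816406)
side now handle 36.5 121.8 tab (530.3689575195312, -25.193544387817383) 152.7 tin (370.2871398925781, -213.28079223632812) cast (687.7722778320312, -306.65948486328125)
   bin tab top 135.5 (521.0758666992188, 314.4797668457031)
```

View pics/end.png

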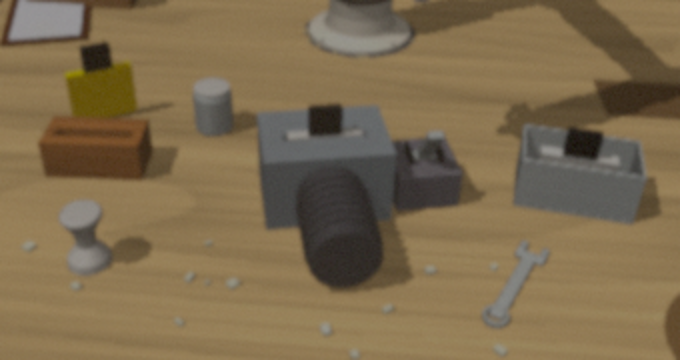

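The final view shows the handle back at its start (ON) position at (425,145), the clean cassette home in the slot at (325,125), and the spent one in the bin at (583,148). The wrench, casting and tin are where they were, and the gripper is clear.

```bash
python3 -c "
from bench import workorder
print(workorder.job_done())"
```

```text
the job is handed in; nothing more can be done
None
```

The job is done and handed in at about 21.5 s of the 72 s. I swung the isolator off, put the spent cassette in the bin, slid the clean cassette into the slot and let go, then swung the isolator back on. The hand-in gave no verdict.

- **Isolator:** the handle reads the same position as at the start (ON), within 0.6 mm in both cameras.
- **Clean cassette:** it is flush in the slot, with the panel top at 109.7 mm against 109.8 mm for the housing and the tab top at about 150.6 mm.
- **Spent cassette:** it stands in the bin, leaning on the far wall, with the tab top at about 135.5 mm, so its foot is on the floor.
- **Bystanders:** the tin and casting measure within about 2 mm of where they started. The wrench I judged only by eye, and it looks unmoved.
- **Disagreement:** the scene, side and wrist cameras differed by up to about 4 mm on tab positions in the plane. The scene camera put the clean tab about 3 mm from where it had seen the spent one. That is within the slot's play plus the calibration error.

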